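Tilt the parts tray to gather its parts in one corner

ROBOT

A 7-joint arm with a two-finger parallel gripper is mounted at the origin on a cart in front of the work surface, level with it; the furniture and walls round the work are solid. World frame = base frame: x ahead of the robot, y to its left, z up, the work surface at z = 0. Lengths are in mm, angles in rad, forces in N, time in s.
With the tool pointing down it reaches from about 400 to 875 mm from the base axis. Payload 19.3 kg.
Tool frame: the origin (TCP) lies on the centre line of the jaws, within the pads' length; the fingertips stand 14 mm ahead of it and the grasp point (between the pads) lies 5 mm behind it (env.tips_ahead is the distance from the TCP to the fingertips, in mm); y points along the fingers, x is the direction in which the jaws open and shut, and the axes are right-handed (so a half turn about y gives the same grasp; the last joint's range is limited). The gripper opens to 85 mm and grips with 20 to 120 N. Pads are 22 mm wide; open, the fingers measure 114 mm over their backs; the gripper's body (76 mm by 85 mm) begins 54 mm behind the grasp point. The pads swing forward as they close: fully open they stand 13 mm farther back than shut.
Start: joints at [-1.205, 0.521, -0.036, 1.599, 0.021, 1.021, -0.113], TCP at [263.852, 566.566, 245.291] pointing down, gripper open.
Joint ranges: [-2.91, 2.91], [-0.3, 2.13], [-1.5, 1.42], [0.17, 2.43], [-1.26, 4.41], [0.16, 1.93], [-2.52, 2.52]. Speed limits (rad/s): [1.89, 1.89, 2.39, 2.39, 3.01, 3.01, 3.01].

INTERFACE

Orientations are given as a rotation vector (axis times angle).
In Python, from workcell import env gives the robot as it stands.
- The arm moves only by the tool play_rows, never from a script. Its argument "moves" is a list of rows, each an object with "dp": the shift along the tool's x, y, z in m, a list of three; "turn": the turn, a rotation vector about the tool's x, y, z in degrees, a list of three; "jaw": the closure, from -1 (fully open) to 1 (shut). A call has 1 to 5 rows; each row shifts and turns the commanded pose from where the row before left it, along the tool's axes as they then stand; what a row does not reach is not made up. A row lasts 1/10 s, in which the tool goes at most 50 mm and 8.59 degrees, less where a joint would pass 70% of its speed; a pose out of reach is approached as far as the arm can. A call is refused whole if a number of a shift passes 0.05 or a number of a turn 8.59, either way. A call with a gripper value outside its range is refused whole. The fingers move at their own pace and stop on an object; "newtons" is the grip in N (left out, the last holds). Time passes only in rows, so rows that do not move let the fingers close. It gives the time, the measured TCP pose, the force and the opening at its end, in the units of the state.
- env.read_state(): the state, without advancing time (a new reading comes with each control period).
- env.snapshot(name): name is "scene" or "top" or "wrist"; returns the picture (384x512x3 uint8, blue, green, red); there is no depth.
- env.get_calibration(name): a dict with "camera_matrix" (3x3 intrinsics, pixels), "xyz" and "attitude" of the camera in the world. Camera axes: x right, y up, looking along -z (the intrinsics and any distortion apply to the point x, -y, -z); pixel columns grow to the right and rows downward; lengths in mm; the calibration is good to about 2 mm. A picture is of the moment at which its call begins: read the wrist's pose just before it. get_calibration takes no time and is no camera call; for the wrist camera it gives the pose at the moment of the call.
- env.finish_job(): hands the job in, once; it reports no verdict.
Trained networks look in the newest picture that a camera, given by its name, has taken for a name from the list of things; names that differ only in an ending like _2 or _b are one class to them, and where a whole thing is asked for, a point or a joint stands for the part that bears it (a point fixed in the world has none). Each returns a list of dicts, best first, with "p" (0 to 1); they miss things now and then, are a little off and sometimes report something else, mostly with a low value. They report only what shows in the picture. A call takes as long as a camera call. They do not tell look-alikes from the thing itself.
- env.spot_in(camera, label): "point" ([x, y, z] in mm, in the coordinates of the camera as it stood for that picture, good to about 4 mm: the middle of the surface that is visible of it).
The state is a dict: "time": time; "joint_pos": joint angles; "qd": joint speeds; "joint_efforts": joint torques, N m; "eef_pos": TCP position; "tcp_rot": TCP orientation; "wrist_force": force on the tool from outside, world axes, zero at the start; "ft_torque": the same for the moment, N m; "gripper_width": finger opening in mm.
Only numpy, scipy, OpenCV 4.12 (cv2) and the standard library are available. Lean on these libraries where they do the work, as an engineer would, in place of code of your own. Each camera call takes 0.05 s, during which the arm holds its last target.

TASK

Pick up the steel parts tray by its upright grip tab and tilt it so that the two stir bars and the two screw caps lying in it slide together into one corner: of the two corners on the side away from the tab, the one nearer the clear beaker. Finish while holding the tray like that in the air, plainly tilted (about 20 degrees or more), at rest and about 4 cm or more clear of the worktop, so that I can pick the parts out of the corner. Do not touch the parts with the gripper, keep them in the tray, and leave the beaker and the things standing around where they are.

Things in the scene. Friction and masses are not known exactly. Their poses are not given: they have to be found in the camera images.
- tray_grip (a point): Middle of the tray's grip tab, where to take it: an upright grey plastic tab, 12 mm thick (tray x), 64 mm wide (tray y), outside the middle of the +x wall, from 8 to 88 mm above the tray's underside. This point: mid-thickness, 66 mm above the underside, 65 mm along +x from the tray's centre. Tray axes: z up out of the tray, +x towards the tab, which is on the side far from the robot (+-0.45 rad).
- tray_floor (a point): Centre of the inner floor of the open steel tray, 4 mm above its underside; tray axes. Tray: loose, 118 mm (x) by 158 mm (y), walls 32 mm high and 4 mm thick, about 0.22 kg plus 0.05 kg of parts, flat at the start. Its inside is polished (friction about 0.14): parts begin to slide at about 10 degrees of tilt and run into a corner tilted 25 to 35 degrees towards it.
- corner_left (a point): Inner corner of the tray, on the floor, on the side away from the tab and at the tray's +y: 55 mm along -x and 75 mm along +y from the centre of the floor. Left as seen from the robot.
- corner_right (a point): The same at the tray's -y: 55 mm along -x and 75 mm along -y from the centre of the floor. Right as seen from the robot.
- stir_bar_1_center (a point): Centre of a white magnetic stirring bar, a round-ended rod 10 mm thick and 30 mm long (along its y), 12 g, lying loose in the tray's tab half.
- stir_bar_2_center (a point): Centre of the second stirring bar, the same.
- cap_1_center (a point): Centre of a ribbed screw cap, 22 mm across and 14 mm high, 12 g, loose in the tray's tab half.
- cap_2_center (a point): Centre of the second screw cap, the same.
- beaker_center (a point): Centre (35 mm up) of the clear empty beaker, 56 mm across and 70 mm high, loose on the worktop, either to the left of the tray (y > 0.2) or to its right (y < 0.2). It only tells which corner is wanted and is not touched.
- amber_vial: Bystander: amber glass vial with a black cap, 28 mm across, 62 mm high, on the other side of the tray from the beaker. Origin at the centre of its underside.
- vial_red: Bystander: small capped vial, 16 mm across, 40 mm high, behind the tray on the right. Origin at the centre of its underside.
- petri_dish: Bystander: clear dish, 55 mm across, 13 mm high, behind the tray on the left. Origin at the centre of its underside.
There are look-alikes about, which are no part of the job. What is meant by the part that bears beaker_center is not orange or red, and is the smaller of those in its own colour.

How it is judged:
By the outcome, as a careful person would: the job done as asked, in the order asked, and still so for the second after the job is handed in, while the arm keeps its last pose, push and grip.
It also fails if it takes over 32 s, if anything falls off the work surface, if the arm or the gripper's body presses on something with over 40 N, if the wrist force passes 120 N, or if a joint passes its speed limit or range.

## Working session

There is one attempt and no reset: what is moved stays moved. The work goes in short steps, Python scripts to look and compute and a tool call to move; the robot and the scene stay as the last step left them, time stands still between calls to the robot, and variables do not carry over. Pictures are saved under pics/ and viewed, and the job is handed in when it is done.

Besides the shell and the picture viewer there is one more tool, called after ">>>" as name([rows], argument=value, ...), one row to a line, values as JSON. play_rows: Moves the arm, as the interface text tells. Its arguments: {"type":"object","properties":{"moves":{"type":"array","items":{"type":"object","properties":{"dp":{"type":"array","items":{"type":"number"}},"turn":{"type":"array","items":{"type":"number"}},"jaw":{"type":"number"}}}},"newtons":{"type":"number"}},"required":["moves"]}

```bash
mkdir -p pics; ls
cat > h.py <<'E'
import numpy as np,cv2
from scipy.spatial.transform import Rotation as R
from workcell import env
def cal(n):
    c=env.get_calibration(n); return c
def towld(c,p):
    a=np.array(c['attitude'],float)
    M=R.from_rotvec(a).as_matrix() if a.size==3 else a.reshape(3,3)
    return M@np.array(p)+np.array(c['xyz'])
def proj(c,P):
    a=np.array(c['attitude'],float)
    M=R.from_rotvec(a).as_matrix() if a.size==3 else a.reshape(3,3)
    q=M.T@(np.array(P)-np.array(c['xyz'])); K=np.array(c['camera_matrix'])
    u=K@np.array([q[0],-q[1],-q[2]]); return u[:2]/u[2]
def ray(c,uv,z):
    a=np.array(c['attitude'],float)
    M=R.from_rotvec(a).as_matrix() if a.size==3 else a.reshape(3,3)
    d=np.linalg.inv(np.array(c['camera_matrix']))@np.array([uv[0],uv[1],1.])
    d=M@np.array([d[0],-d[1],-d[2]]);o=np.array(c['xyz']);return o+d*(z-o[2])/d[2]
E
python3 - <<'E'
from h import *
np.set_printoptions(precision=1,suppress=True)
for n in ["scene","top"]:
    im=env.snapshot(n); cv2.imwrite(f'pics/{n}0.png',im); c=cal(n); print(n,c)
    for l in ["tray_grip","tray_floor","corner_left","corner_right","stir_bar_1_center","cap_1_center","beaker_center","amber_vial","vial_red","petri_dish"]:
        for d in env.spot_in(n,l)[:3]: print(l,round(d['p'],2),towld(c,d['point']),proj(c,towld(c,d['point'])))
print(env.read_state())
E
```

```text
pics
scene {'camera_matrix': array([[480.5,   0. , 260.9],
       [  0. , 480.5, 190.6],
       [  0. ,   0. ,   1. ]]), 'xyz': array([-209.4,  901.5,  562.2]), 'attitude': array([ 0.5, -1.3, -2.1])}
tray_grip 0.79 [535.6 180.8  18.4] [253.8 211.4]
tray_floor 0.79 [536.3 182.2  18.3] [253.2 211.5]
corner_left 0.65 [531.9 178.5  22.5] [255.5 210.1]
corner_right 0.85 [531.1 180.1  20.9] [255.3 211. ]
stir_bar_1_center 0.5 [541.2 144.    9.3] [262.8 208.9]
cap_1_center 0.5 [555.1 207.   14.5] [240.5 213.9]
beaker_center 0.9 [343.1 -41.6  49.8] [373.6 194.7]
beaker_center 0.86 [369.  156.   71.4] [314.6 210.6]
beaker_center 0.75 [418.8  10.8  57.1] [335.8 189.6]
amber_vial 0.81 [433.9 402.   39.3] [210.1 256. ]
petri_dish 0.44 [573.8 374.8  10.9] [179.9 238.1]
top {'camera_matrix': array([[481. ,   0. , 264.8],
       [  0. , 481. , 193. ],
       [  0. ,   0. ,   1. ]]), 'xyz': array([ 384.9,  190.9, 1257.3]), 'attitude': array([ 0.1, -0.1, -1.6])}
tray_grip 0.77 [537.2 191.    4.6] [275.4 179.1]
tray_floor 0.92 [533.4 191.    2.5] [275.4 180.7]
corner_left 0.75 [535.4 194.1   3.7] [274
[... 219 characters left out ...]
5.8]
beaker_center 0.96 [496.  495.2  31. ] [157.5 196.6]
beaker_center 0.84 [346.1 -65.1  16.7] [377.6 250.6]
amber_vial 0.43 [439.6 398.9  65.2] [192.7 217.2]
vial_red 0.55 [661.1  91.5  40. ] [313.  128.6]
vial_red 0.41 [537.1 192.1   3.4] [275.  179.2]
petri_dish 0.59 [581.5 385.6   3. ] [201.4 164.4]
{'time': 1.1, 'joint_pos': array([-1.2,  0.5, -0. ,  1.6,  0. ,  1. , -0.1]), 'qd': array([ 0., -0., -0.,  0.,  0., -0.,  0.]), 'joint_efforts': array([ -0. , -92.7,   2. , -37. ,   0. ,   0. ,   0. ]), 'eef_pos': array([263.9, 566.6, 245.3]), 'tcp_rot': array([-1.4, -0.9,  0.9]), 'wrist_force': array([0.6, 0.1, 0.1]), 'ft_torque': array([-0., -0., -0.]), 'gripper_width': 85.32414672753185}
```

Run:
```python
from h import *
for n in ["scene","top"]:
    im=cv2.imread(f'pics/{n}0.png'); cv2.imwrite(f'pics/{n}0b.png',cv2.resize(im,(800,600),interpolation=3))
im=cv2.imread('pics/top0.png'); cv2.imwrite('pics/t0c.png',cv2.resize(im[120:260,150:390],(800,467),interpolation=3))
im=cv2.imread('pics/scene0.png'); cv2.imwrite('pics/s0c.png',cv2.resize(im[150:280,170:400],(796,450),interpolation=3))
s=env.read_state();print(R.from_rotvec(s['tcp_rot']).as_matrix().round(3))
```

```text
[[ 0.422 -0.    -0.907]
 [ 0.907 -0.     0.422]
 [-0.    -1.     0.   ]]
```

View pics/scene0b.png

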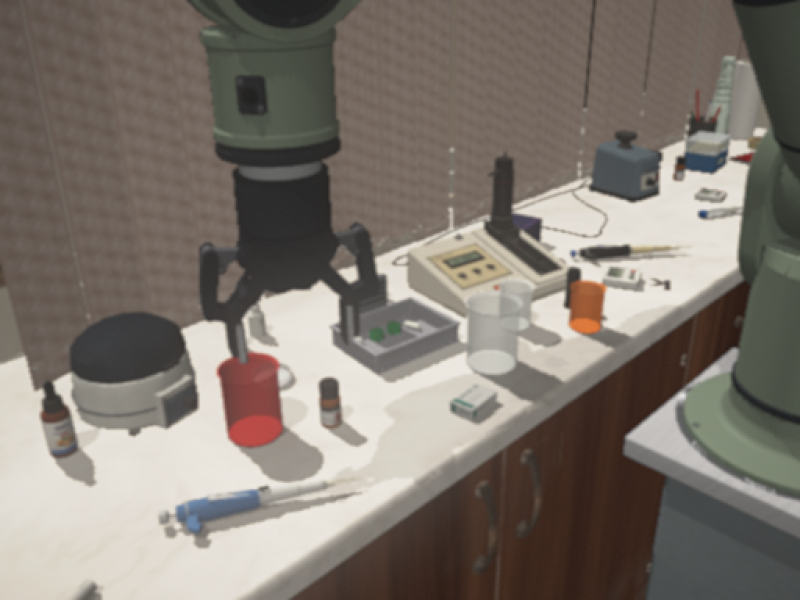

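View pics/top0b.png

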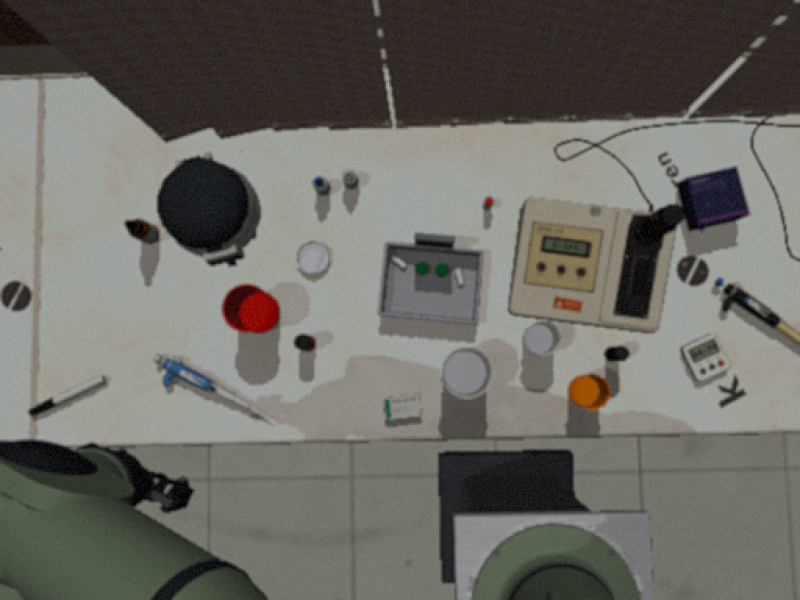

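View pics/t0c.png

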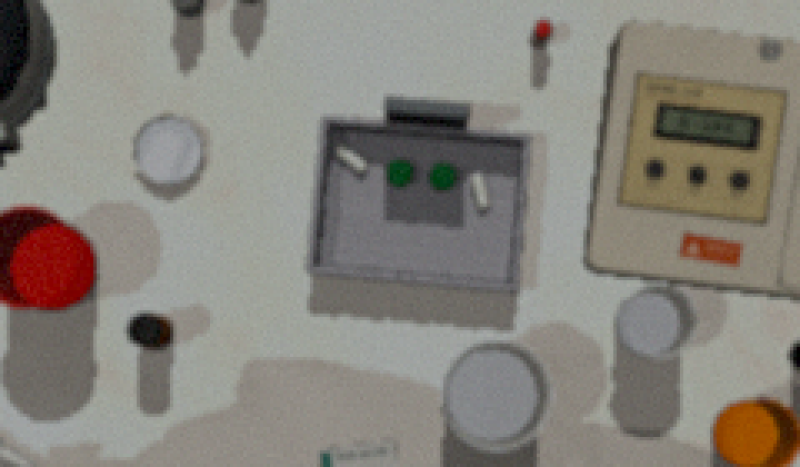

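View pics/s0c.png

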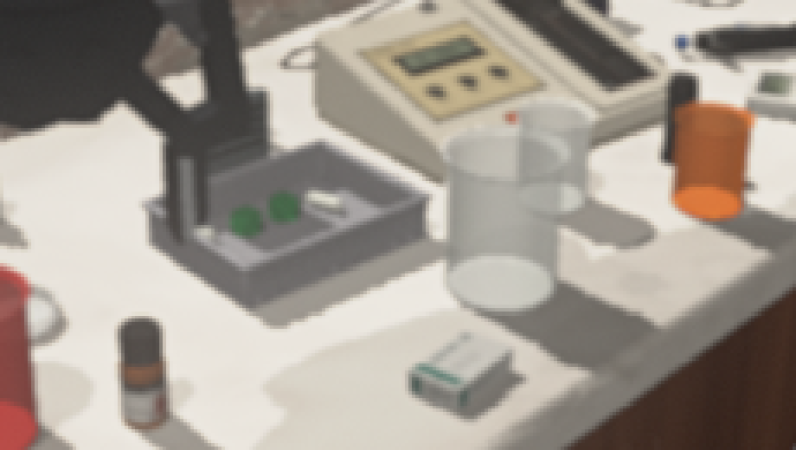

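```bash
cat >> h.py <<'E'
def tray_pts(x,y,yaw,z0=0):
    c,s=np.cos(yaw),np.sin(yaw)
    f=lambda p:np.array([x+c*p[0]-s*p[1],y+s*p[0]+c*p[1],z0+p[2]])
    box=lambda a,b,h:[f((sx*a,sy*b,h)) for sx,sy in((1,1),(1,-1),(-1,-1),(-1,1))]
    rim=box(59,79,32);base=box(59,79,0);inn=box(55,75,4)
    tab=[f((59+dx,dy,88)) for dx,dy in((0,32),(0,-32),(12,-32),(12,32))]
    tabb=[f((59+dx,dy,8)) for dx,dy in((0,32),(0,-32),(12,-32),(12,32))]
    return rim,base,inn,tab,tabb
def draw(im,c,k,o,pose):
    for poly,col in zip(tray_pts(*pose),((0,0,255),(0,255,0),(255,0,0),(0,255,255),(255,0,255))):
        q=np.array([(proj(c,p)-o)*k for p in poly]);cv2.polylines(im,[q.round().astype(int)],True,col,1)
E
cat > fit.py <<'E'
from h import *
import sys
pose=(float(sys.argv[1]),float(sys.argv[2]),np.radians(float(sys.argv[3])))
for n,(a,b,w,h) in {'top':(225,135,100,85),'scene':(200,160,110,90)}.items():
    im=cv2.imread(f'pics/{n}0.png')[b:b+h,a:a+w]; k=7
    im=cv2.resize(im,None,fx=k,fy=k,interpolation=3)
    draw(im,cal(n),k,np.array([a-.0,b-.0])-0.5+0.5,pose); cv2.imwrite(f'pics/fit_{n}_{sys.argv[4]}.png',im)
c=cal('top')
for uv in [(150+385/3.333,120+97/3.333),(150+468/3.333,120+103/3.333)]: print('tab top far',ray(c,uv,88))
for uv in [(320,117),(532,136),(522,290),(310,270)]: print('rim',ray(c,(150+uv[0]/3.333,120+uv[1]/3.333),32).round(1))
for uv in [(655,318),(497,392)]: print('bk',ray(c,(150+uv[0]/3.333,120+uv[1]/3.333),70).round(1))
print(c)
E
python3 fit.py 535 191 -5 a
```

```text
tab top far [602.0971711  213.59102293  88.        ]
tab top far [596.03681953 152.46789596  88.        ]
rim [598.1 265.3  32. ]
rim [579.1 102.   32. ]
rim [460.5 113.2  32. ]
rim [479.6 275.1  32. ]
bk [435.2  18.3  70. ]
bk [383.4 136.2  70. ]
{'camera_matrix': array([[481.0423315 ,   0.        , 264.83612892],
       [  0.        , 481.0423315 , 192.99612868],
       [  0.        ,   0.        ,   1.        ]]), 'xyz': array([ 384.93944768,  190.86514761, 1257.2838666 ]), 'attitude': array([ 0.09152839, -0.05404639, -1.59181583])}
```

View pics/fit_top_a.png

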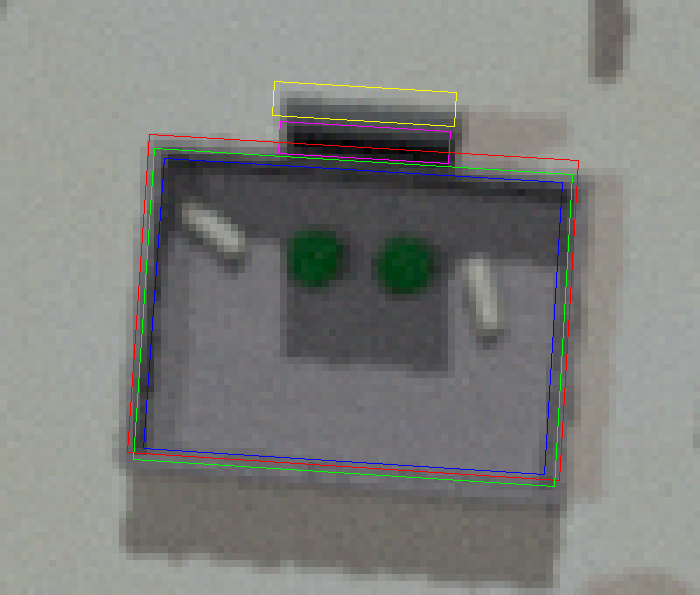

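View pics/fit_scene_a.png

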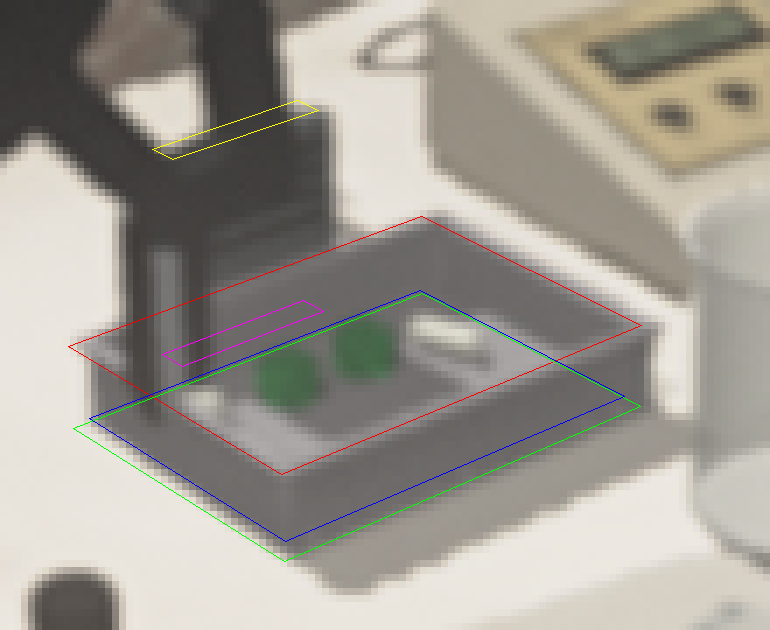

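```bash
python3 fit.py 529 189.5 -6.3 b >/dev/null
```

```text
(no output)
```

View pics/fit_top_b.png

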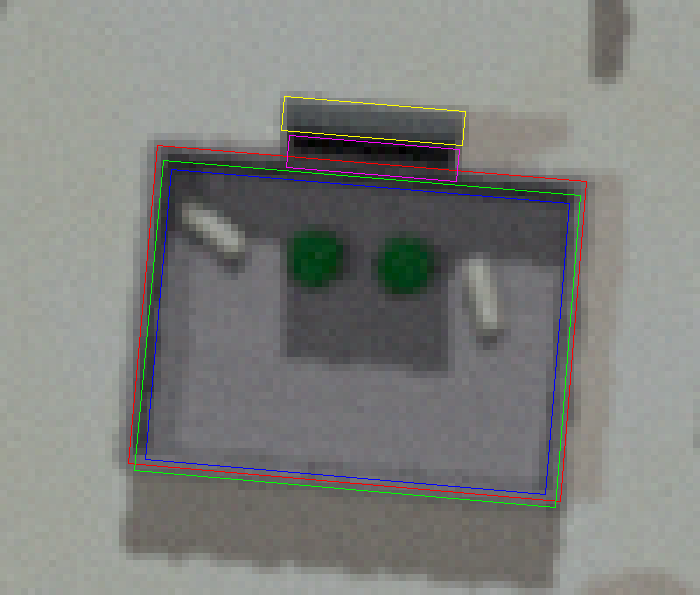

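View pics/fit_scene_b.png

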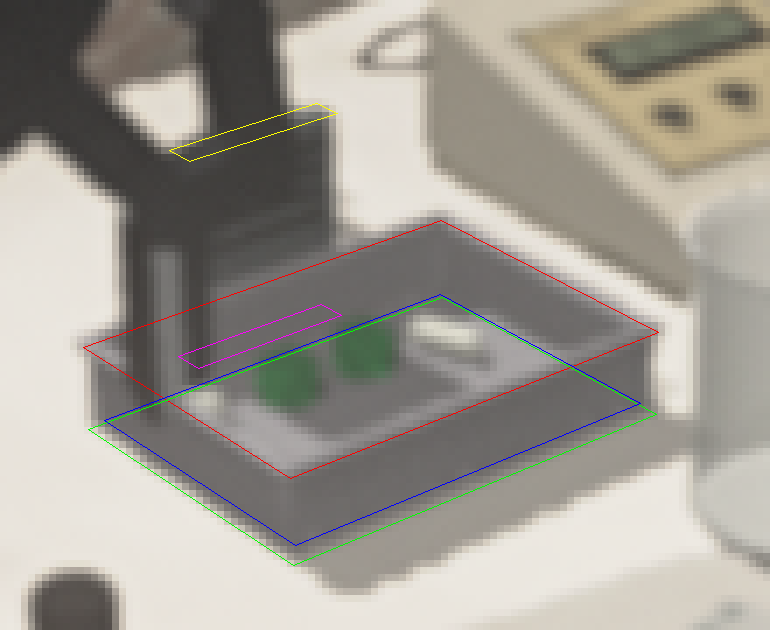

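```bash
cat > plan.py <<'E'
from h import *
import sys
# plan.py x y z n : straight line to target, tool down, tool-x heading yaw deg
x,y,z,yaw,n=[float(a) for a in sys.argv[1:6]]; n=int(n)
s=env.read_state(); M=R.from_rotvec(s['tcp_rot']); p=np.array(s['eef_pos'])
yr=np.radians(yaw);tx=np.array([np.cos(yr),np.sin(yr),0]);ty=np.array([0,0,-1.]);T=R.from_matrix(np.c_[tx,ty,np.cross(tx,ty)])
rv=(M.inv()*T).as_rotvec(); st=R.from_rotvec(rv/n); d=(np.array([x,y,z])-p)/n
print('t',s['time'],'turn/row',np.degrees(rv/n).round(2))
for i in range(n):
    print((M.inv().apply(d)/1000).round(4).tolist()); M=M*st
E
python3 plan.py 594.6 184 245 -6.2 12
```

```text
t 1.1 turn/row [ 0.    5.94 -0.  ]
[-0.0173, 0.0, -0.0384]
[-0.0132, 0.0, -0.04]
[-0.009, 0.0, -0.0412]
[-0.0047, 0.0, -0.0419]
[-0.0003, 0.0, -0.0421]
[0.004, 0.0, -0.0419]
[0.0084, 0.0, -0.0413]
[0.0126, 0.0, -0.0402]
[0.0167, 0.0, -0.0387]
[0.0206, 0.0, -0.0368]
[0.0243, 0.0, -0.0344]
[0.0277, 0.0, -0.0318]
```

>>> play_rows([
  {"dp": [-0.017,0,-0.038],"turn": [0,5.94,0],"jaw": -1},
  {"dp": [-0.013,0,-0.04],"turn": [0,5.94,0],"jaw": -1},
  {"dp": [-0.009,0,-0.041],"turn": [0,5.94,0],"jaw": -1},
  {"dp": [-0.005,0,-0.042],"turn": [0,5.94,0],"jaw": -1},
  {"dp": [0,0,-0.042],"turn": [0,5.94,0],"jaw": -1},
])

```text
time: 1.6
eef_pos: [402.2, 406.4, 245.5]
tcp_rot: [-1.517, -0.48, 0.479]
wrist_force: [1.0, 0.5, 0.1]
gripper_width: 85.8
```

>>> play_rows([
  {"dp": [0.004,0,-0.042],"turn": [0,5.94,0],"jaw": -1},
  {"dp": [0.008,0,-0.041],"turn": [0,5.94,0],"jaw": -1},
  {"dp": [0.013,0,-0.04],"turn": [0,5.94,0],"jaw": -1},
  {"dp": [0.017,0,-0.039],"turn": [0,5.94,0],"jaw": -1},
])

```text
time: 2.0
eef_pos: [512.7, 279.2, 245.5]
tcp_rot: [-1.565, -0.156, 0.155]
wrist_force: [0.2, 0.1, 0.4]
gripper_width: 85.4
```

```bash
python3 plan.py 594.6 184 180 -6.2 4; python3 -c "
from h import *
print(env.read_state()['joint_pos'].round(2))"
```

```text
t 2.0 turn/row [-0.    4.38  0.  ]
[0.0154, 0.0164, -0.0274]
[0.0174, 0.0164, -0.0261]
[0.0194, 0.0164, -0.0247]
[0.0212, 0.0164, -0.0231]
[-0.78  0.47  0.25  1.72 -0.14  0.97 -0.28]
```

>>> play_rows([
  {"dp": [0.015,0.016,-0.027],"turn": [0,4.38,0],"jaw": -1},
  {"dp": [0.017,0.016,-0.026],"turn": [0,4.38,0],"jaw": -1},
  {"dp": [0.019,0.016,-0.025],"turn": [0,4.38,0],"jaw": -1},
  {"dp": [0.021,0.016,-0.023],"turn": [0,4.38,0],"jaw": -1},
  {"dp": [0,0,0],"turn": [0,0,0],"jaw": -1},
])

```text
time: 2.5
eef_pos: [593.9, 181.4, 179.3]
tcp_rot: [-1.572, 0.088, -0.087]
wrist_force: [-0.5, -0.7, 0.5]
gripper_width: 85.0
```

```bash
python3 - <<'E'
from h import *
c=cal('wrist');im=env.snapshot('wrist');k=1.5
im2=cv2.resize(im,None,fx=k,fy=k); draw(im2,c,k,np.zeros(2),(530,191,np.radians(-6.2))); cv2.imwrite('pics/w1.png',im2)
im=env.snapshot('scene');cv2.imwrite('pics/s1.png',cv2.resize(im[50:270,150:400],(800,600)))
E
python3 plan.py 594.6 184 61 -6.2 5
```

```text
t 2.6 turn/row [ 0.01  0.04 -0.01]
[0.0004, 0.024, -0.0002]
[0.0004, 0.024, -0.0002]
[0.0004, 0.024, -0.0002]
[0.0004, 0.024, -0.0002]
[0.0004, 0.024, -0.0002]
```

View pics/w1.png

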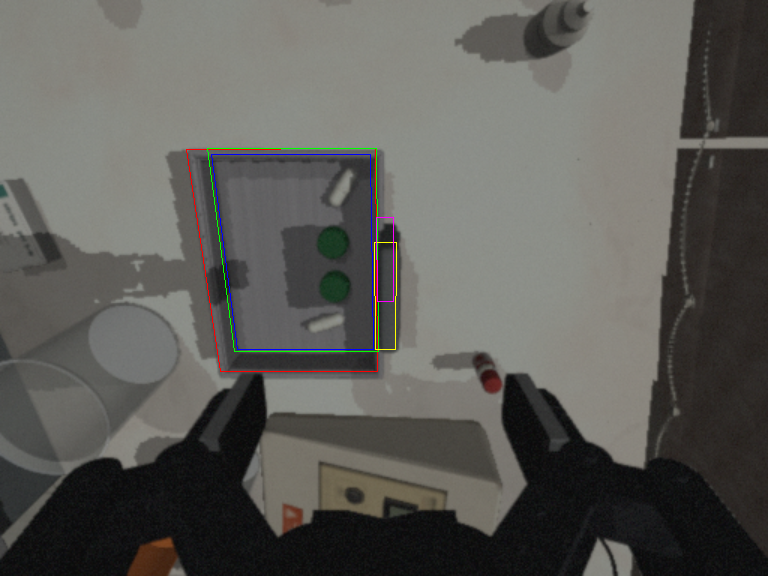

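View pics/s1.png

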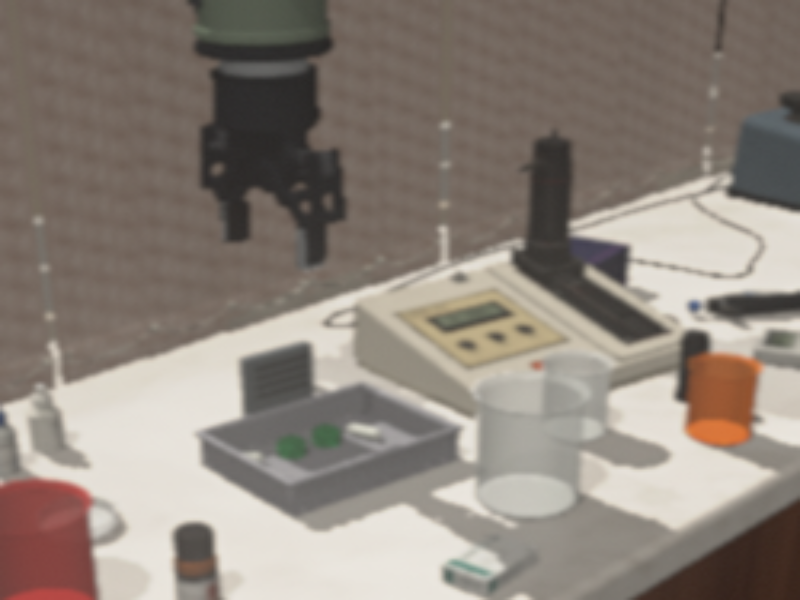

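>>> play_rows([
  {"dp": [0,0.024,-0.001],"turn": [0,0,0],"jaw": -1},
  {"dp": [0,0.024,0],"turn": [0,0,0],"jaw": -1},
  {"dp": [0,0.024,0],"turn": [0,0,0],"jaw": -1},
  {"dp": [0,0.024,0],"turn": [0,0,0],"jaw": -1},
  {"dp": [0,0.023,0],"turn": [0,0,0],"jaw": -1},
])

```text
time: 3.1
eef_pos: [592.1, 186.3, 62.0]
tcp_rot: [-1.568, 0.079, -0.08]
wrist_force: [0.9, -1.0, 0.5]
gripper_width: 85.2
```

>>> play_rows([
  {"jaw": -0.4},
  {"jaw": 0},
  {"jaw": 0.3},
  {"jaw": 0.5},
  {"jaw": 0.6},
], newtons=90)

```text
invalid input at $.moves[0]: expected keys dp, turn, jaw
```

>>> play_rows([
  {"dp": [0.002,0,0],"turn": [0,0,0],"jaw": -0.4},
  {"dp": [0,0,0],"turn": [0,0,0],"jaw": 0},
  {"dp": [0,0,0],"turn": [0,0,0],"jaw": 0.3},
  {"dp": [0,0,0],"turn": [0,0,0],"jaw": 0.5},
  {"dp": [0,0,0],"turn": [0,0,0],"jaw": 0.7},
], newtons=90)

```text
time: 3.6
eef_pos: [594.8, 184.9, 63.2]
tcp_rot: [-1.569, 0.08, -0.082]
wrist_force: [-0.4, -0.1, -0.3]
gripper_width: 13.6
```

>>> play_rows([
  {"dp": [0,0,0],"turn": [0,0,0],"jaw": 0.8},
  {"dp": [0,0,0],"turn": [0,0,0],"jaw": 0.9},
  {"dp": [0,0,0],"turn": [0,0,0],"jaw": 1},
  {"dp": [0,0,0],"turn": [0,0,0],"jaw": 1},
  {"dp": [0,0,0],"turn": [0,0,0],"jaw": 1},
])

```text
time: 4.1
eef_pos: [595.0, 184.9, 63.4]
tcp_rot: [-1.568, 0.081, -0.083]
wrist_force: [-1.0, 0.5, 10.1]
gripper_width: 10.8
```

>>> play_rows([
  {"dp": [0,-0.005,0],"turn": [0,0,0],"jaw": 1},
  {"dp": [0,-0.01,0],"turn": [0,0,0],"jaw": 1},
  {"dp": [0,-0.015,0],"turn": [0,0,0],"jaw": 1},
  {"dp": [0,-0.015,0],"turn": [0,0,0],"jaw": 1},
  {"dp": [0,-0.015,0],"turn": [0,0,0],"jaw": 1},
])

```text
time: 4.6
eef_pos: [594.6, 184.6, 124.1]
tcp_rot: [-1.569, 0.081, -0.082]
wrist_force: [-0.3, -0.5, -3.1]
gripper_width: 10.8
```

Run:
```python
from h import *
print(env.read_state()['joint_pos'].round(2))
im=env.snapshot('scene');cv2.imwrite('pics/s2.png',cv2.resize(im[50:270,150:400],(800,600)))
```

```text
[-0.59  0.68  0.29  1.72 -0.26  0.78 -0.28]
```

View pics/s2.png

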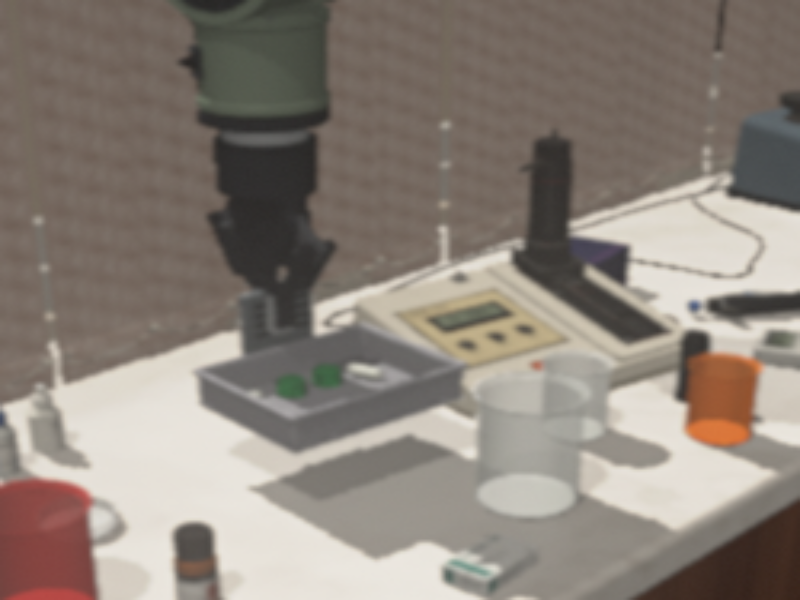

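>>> play_rows([
  {"dp": [0,-0.02,0],"turn": [0,0,0],"jaw": 1},
  {"dp": [0,-0.03,0],"turn": [0,0,0],"jaw": 1},
  {"dp": [0,-0.03,0],"turn": [0,0,0],"jaw": 1},
  {"dp": [0,-0.03,0],"turn": [0,0,0],"jaw": 1},
  {"dp": [0,-0.02,0],"turn": [0,0,0],"jaw": 1},
])

```text
time: 5.15
eef_pos: [594.7, 184.6, 255.0]
tcp_rot: [-1.568, 0.08, -0.083]
wrist_force: [0.0, 0.6, -3.1]
gripper_width: 11.2
```

>>> play_rows([
  {"dp": [0,0,0],"turn": [1.5,0,-1.5],"jaw": 1},
  {"dp": [0,0,0],"turn": [2,0,-2],"jaw": 1},
  {"dp": [0,0,0],"turn": [2,0,-2],"jaw": 1},
  {"dp": [0,0,0],"turn": [2,0,-2],"jaw": 1},
  {"dp": [0,0,0],"turn": [2,0,-2],"jaw": 1},
])

```text
time: 5.65
eef_pos: [594.3, 184.4, 252.8]
tcp_rot: [-1.407, -0.056, -0.215]
wrist_force: [0.4, 0.5, -3.5]
gripper_width: 10.9
```

>>> play_rows([
  {"dp": [0,0,0],"turn": [2,0,-2],"jaw": 1},
  {"dp": [0,0,0],"turn": [2,0,-2],"jaw": 1},
  {"dp": [0,0,0],"turn": [2,0,-2],"jaw": 1},
  {"dp": [0,0,0],"turn": [2,0,-2],"jaw": 1},
  {"dp": [0,0,0],"turn": [2,0,-2],"jaw": 1},
])

```text
time: 6.15
eef_pos: [594.2, 184.5, 252.8]
tcp_rot: [-1.229, -0.194, -0.346]
wrist_force: [0.9, 0.8, -2.5]
gripper_width: 10.7
```

```bash
cat > look.py <<'E'
from h import *
import sys
t=sys.argv[1]
s=env.read_state();M=R.from_rotvec(s['tcp_rot']).as_matrix();print(s['joint_pos'].round(2),'tilt',np.degrees(np.arccos(-M[2,1])).round(1),'\n',M.round(2))
for n in ['scene','wrist']:
    im=env.snapshot(n)
    im=im[50:270,150:400] if n=='scene' else im
    cv2.imwrite(f'pics/{n}_{t}.png',cv2.resize(im,(800,600)))
E
python3 look.py 3
```

```text
[-0.39  0.35  0.1   1.98 -0.54  0.41  0.04] tilt 27.7 
 [[ 0.93  0.36  0.04]
 [-0.15  0.29  0.94]
 [ 0.33 -0.89  0.33]]
```

View pics/scene_3.png

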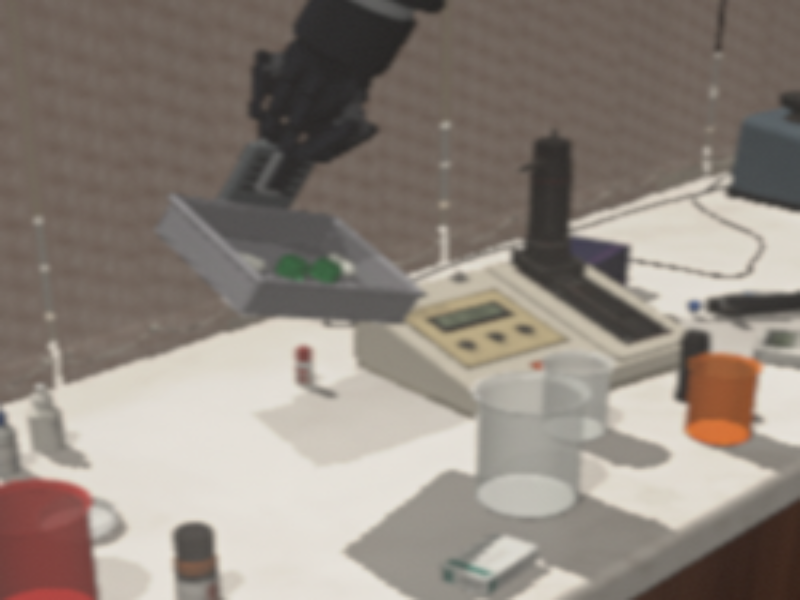

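View pics/wrist_3.png

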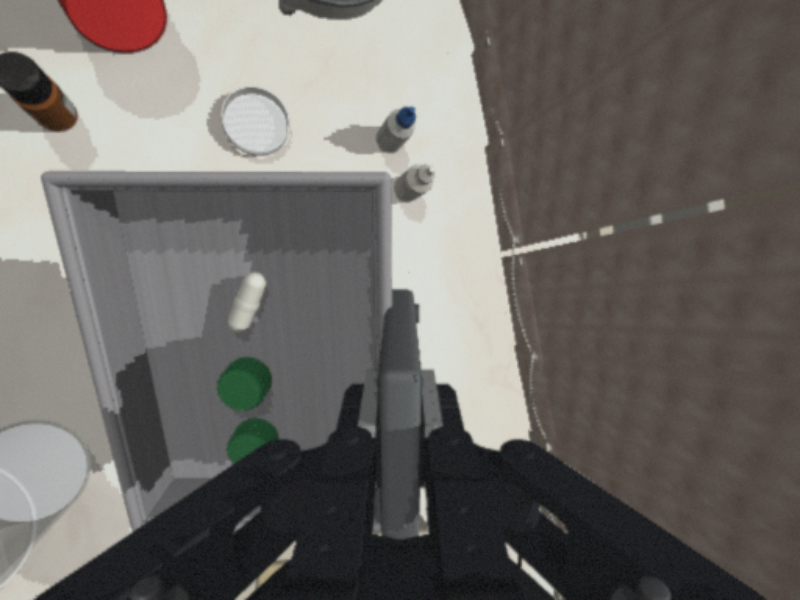

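>>> play_rows([
  {"dp": [0,0,0],"turn": [1,0,-1.5],"jaw": 1},
  {"dp": [0,0,0],"turn": [1,0,-1.5],"jaw": 1},
  {"dp": [0,0,0],"turn": [0,0,0],"jaw": 1},
  {"dp": [0,0,0],"turn": [0,0,0],"jaw": 1},
  {"dp": [0,0,0],"turn": [0,0,0],"jaw": 1},
])

```text
time: 6.75
eef_pos: [594.7, 184.8, 252.5]
tcp_rot: [-1.192, -0.23, -0.385]
wrist_force: [0.1, -0.3, -2.9]
gripper_width: 10.9
```

>>> play_rows([
  {"dp": [0,0,0],"turn": [0,0,0],"jaw": 1},
  {"dp": [0,0,0],"turn": [0,0,0],"jaw": 1},
  {"dp": [0,0,0],"turn": [0,0,0],"jaw": 1},
  {"dp": [0,0,0],"turn": [0,0,0],"jaw": 1},
  {"dp": [0,0,0],"turn": [0,0,0],"jaw": 1},
])

```text
time: 7.25
eef_pos: [594.4, 184.6, 252.3]
tcp_rot: [-1.192, -0.23, -0.386]
wrist_force: [-0.1, -0.3, -3.6]
gripper_width: 10.8
```

```bash
python3 look.py 4
```

```text
[-0.32  0.34  0.01  2.03 -0.62  0.32  0.13] tilt 31.1 
 [[ 0.91  0.41  0.03]
 [-0.17  0.32  0.93]
 [ 0.37 -0.86  0.36]]
```

View pics/scene_4.png

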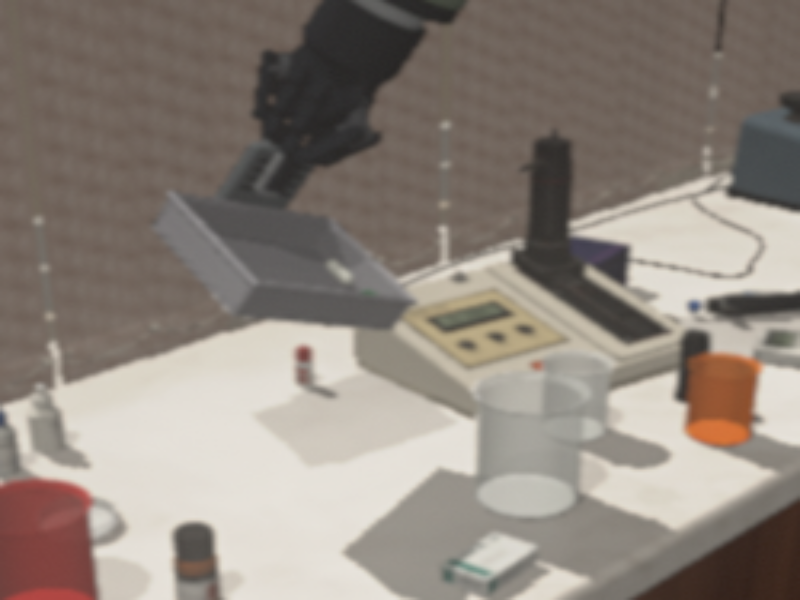

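View pics/wrist_4.png

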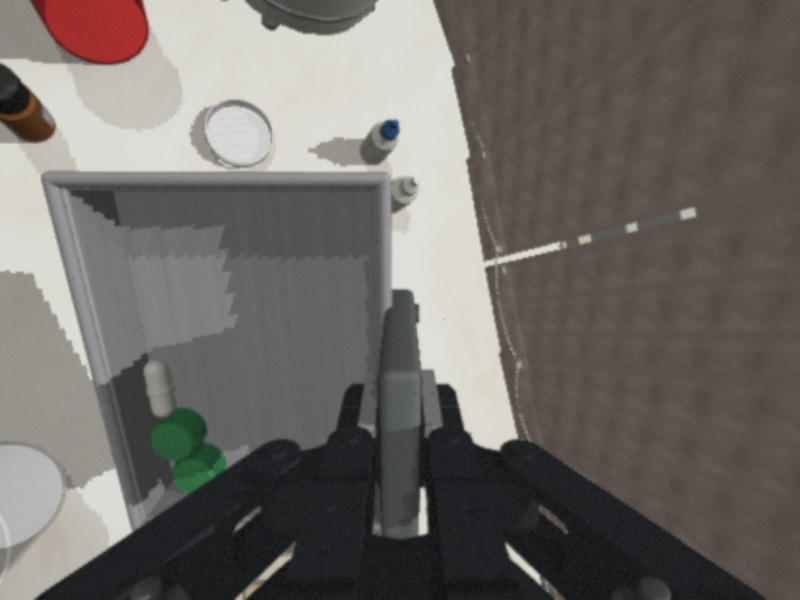

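```bash
cat > m.py <<'E'
from h import *
import sys
tag=sys.argv[1]
s=env.read_state();M=R.from_rotvec(s['tcp_rot']).as_matrix();p=np.array(s['eef_pos'])
T=np.c_[M[:,0],M[:,2],-M[:,1]]  # tray axes
o=p-T@np.array([65,0,63.])  # tray underside centre
w=lambda q:o+T@np.array(q,float)
print('lowest z',min(w((a,b,0))[2] for a in(-59,59) for b in(-79,79)).round(1))
for n in ['top','scene','wrist']:
    c=cal(n);im=env.snapshot(n)
    a=np.array(c['attitude']);Mc=R.from_rotvec(a).as_matrix()
    for l in ['stir_bar_1_center','cap_1_center']:
        for d in env.spot_in(n,l)[:3]:
            P=towld(c,d['point']);uv=proj(c,P)
            # intersect pixel ray w/ tray plane z=4+h
            h=5 if 'bar' in l else 9
            D=P-np.array(c['xyz']);q0=T.T@(np.array(c['xyz'])-o);q1=T.T@D;t=(4+h-q0[2])/q1[2]
            print(n,l,round(d['p'],2),uv.round(),'tray',(q0+t*q1).round(1))
    uvs=[proj(c,w((sx*59,sy*79,32))) for sx,sy in((1,1),(1,-1),(-1,-1),(-1,1))]
    uvf=[proj(c,w((sx*55,sy*75,4))) for sx,sy in((1,1),(1,-1),(-1,-1),(-1,1))]
    U=np.array(uvs+uvf);lo=np.maximum(U.min(0)-12,0).astype(int);hi=np.minimum(U.max(0)+12,[512,384]).astype(int)
    k=min(790/(hi[0]-lo[0]),590/(hi[1]-lo[1]));v=cv2.resize(im[lo[1]:hi[1],lo[0]:hi[0]],None,fx=k,fy=k,interpolation=3)
    for q,col in((uvs,(0,0,255)),(uvf,(255,0,0))): cv2.polylines(v,[((np.array(q)-lo)*k).astype(int)],True,col,1)
    for r in(25,50):  # marks at r mm from wanted corner along the walls
        for q in((-55+r,-75,4),(-55,-75+r,4)): cv2.circle(v,tuple(int(e) for e in (proj(c,w(q))-lo)*k),3,(0,255,255),-1)
    cv2.imwrite(f'pics/m_{n}_{tag}.png',v)
E
python3 m.py 1
```

```text
lowest z 123.9
top cap_1_center 0.54 [282. 181.] tray [-44.4 -46.   13. ]
scene stir_bar_1_center 0.56 [257. 148.] tray [ 21.9 -86.8   9. ]
scene cap_1_center 0.2 [234. 143.] tray [21.1 -5.1 13. ]
wrist cap_1_center 0.61 [112. 270.] tray [-43.4 -39.2  13. ]
```

View pics/m_top_1.png

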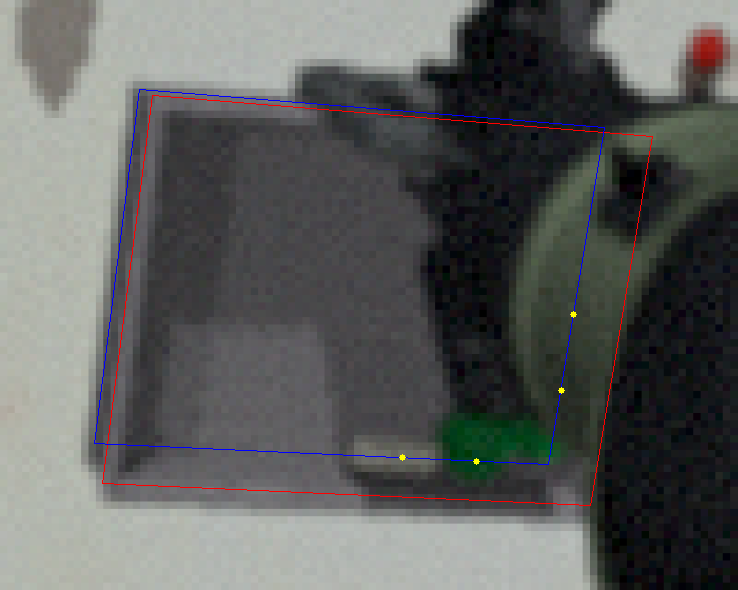

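View pics/m_scene_1.png

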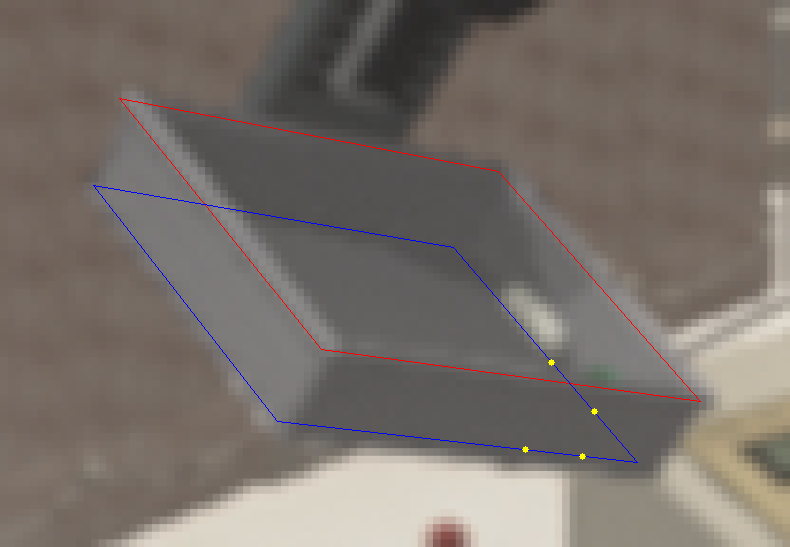

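View pics/m_wrist_1.png

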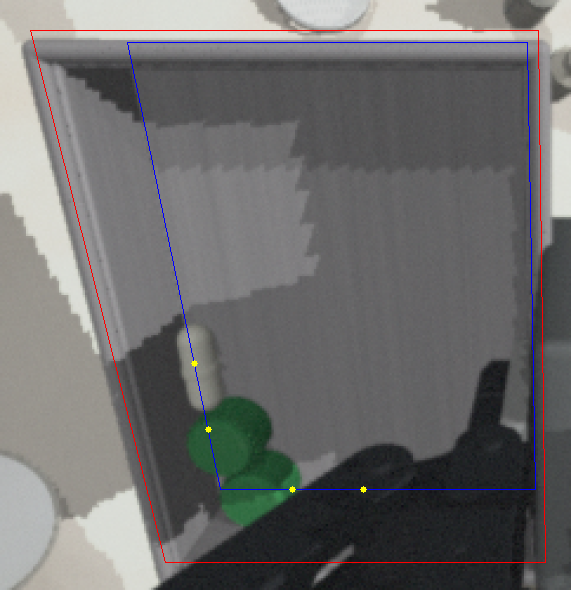

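```bash
cat > px.py <<'E'
from h import *
import sys,json
# px.py cam oy  u,v,h ...
n=sys.argv[1];oy=float(sys.argv[2])
s=env.read_state();M=R.from_rotvec(s['tcp_rot']).as_matrix();p=np.array(s['eef_pos'])
T=np.c_[M[:,0],M[:,2],-M[:,1]];o=p-T@np.array([65,oy,63.]);c=cal(n)
a=np.array(c['attitude']);Mc=R.from_rotvec(a).as_matrix()
for e in sys.argv[3:]:
    u,v,h=map(float,e.split(','))
    d=np.linalg.inv(c['camera_matrix'])@[u,v,1.];d=Mc@np.array([d[0],-d[1],-d[2]])
    q0=T.T@(np.array(c['xyz'])-o);q1=T.T@d;t=(h-q0[2])/q1[2];q=q0+t*q1
    print(e,'from corner',(q+[55,75,0])[:2].round(1))
E
# wrist_4: 800/512=1.5625
python3 px.py wrist 3 $(python3 -c "
k=1.5625
for u,v,h in [(217,177,32),(217,177,36),(158,388,9),(178,434,13),(198,468,15),(200,455,18),(45,180,32),(390,180,32)]: print(f'{u/k},{v/k},{h}')")
```

```text
138.88,113.28,32 from corner [ 55.3 153.1]
138.88,113.28,36 from corner [ 56.9 153.3]
101.12,248.32,9 from corner [ 4.3 54.9]
113.92,277.76,13 from corner [11.9 31.8]
126.72,299.52,15 from corner [19.7 13.3]
128.0,291.2,18 from corner [23.5 23.4]
28.8,115.2,32 from corner [ -5.9 152.1]
249.6,115.2,32 from corner [116.4 152. ]
```

>>> play_rows([
  {"dp": [0,0,0],"turn": [-5,0,0],"jaw": 1},
  {"dp": [0,0,0],"turn": [-5,0,0],"jaw": 1},
  {"dp": [0,0,0],"turn": [-2,0,-2],"jaw": 1},
  {"dp": [0,0,0],"turn": [0,0,-2],"jaw": 1},
  {"dp": [0,0,0],"turn": [0,0,2],"jaw": 1},
])

```text
time: 8.3
eef_pos: [592.2, 186.6, 249.4]
tcp_rot: [-1.339, -0.225, -0.43]
wrist_force: [-0.5, -0.3, -3.9]
gripper_width: 11.0
```

>>> play_rows([
  {"dp": [0,0,0],"turn": [0,0,2],"jaw": 1},
  {"dp": [0,0,0],"turn": [4,0,0],"jaw": 1},
  {"dp": [0,0,0],"turn": [4,0,0],"jaw": 1},
  {"dp": [0,0,0],"turn": [4,0,0],"jaw": 1},
  {"dp": [0,0,0],"turn": [0,0,0],"jaw": 1},
])

```text
time: 8.8
eef_pos: [594.2, 182.1, 248.7]
tcp_rot: [-1.169, -0.224, -0.379]
wrist_force: [0.7, -0.9, -3.7]
gripper_width: 11.2
```

>>> play_rows([
  {"dp": [0,0,0],"turn": [0,0,0],"jaw": 1},
  {"dp": [0,0,0],"turn": [0,0,0],"jaw": 1},
  {"dp": [0,0,0],"turn": [0,0,0],"jaw": 1},
])

```text
time: 9.1
eef_pos: [593.2, 187.0, 249.1]
tcp_rot: [-1.17, -0.229, -0.373]
wrist_force: [0.2, 0.4, -2.8]
gripper_width: 11.0
```

```bash
sed -i 's/\[65,0,63/[65,3,63/' m.py; python3 m.py 2;python3 look.py 5
```

```text
lowest z 119.3
top stir_bar_1_center 0.66 [312. 130.] tray [  82.7 -103.1    9. ]
top cap_1_center 0.64 [279. 181.] tray [-41.6 -40.2  13. ]
top cap_1_center 0.31 [254. 164.] tray [-3.9 28.4 13. ]
wrist cap_1_center 0.82 [116. 271.] tray [-40.2 -37.9  13. ]
[-0.25  0.34 -0.05  2.03 -0.66  0.32  0.19] tilt 31.7 
 [[ 0.92  0.4   0.02]
 [-0.17  0.34  0.93]
 [ 0.36 -0.85  0.38]]
```

View pics/m_top_2.png

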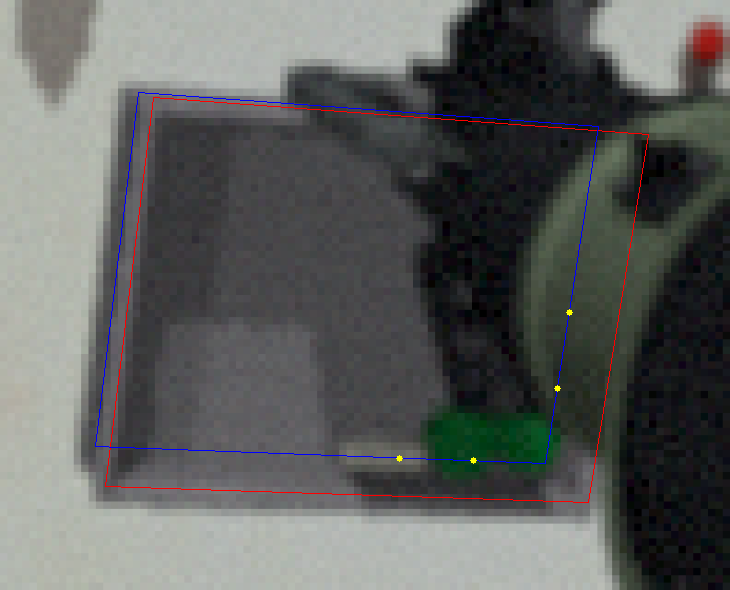

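View pics/m_scene_2.png

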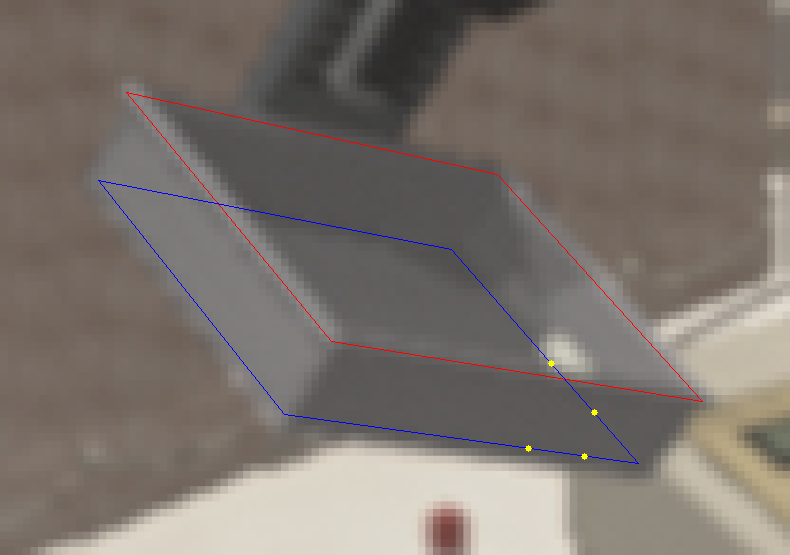

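View pics/wrist_5.png

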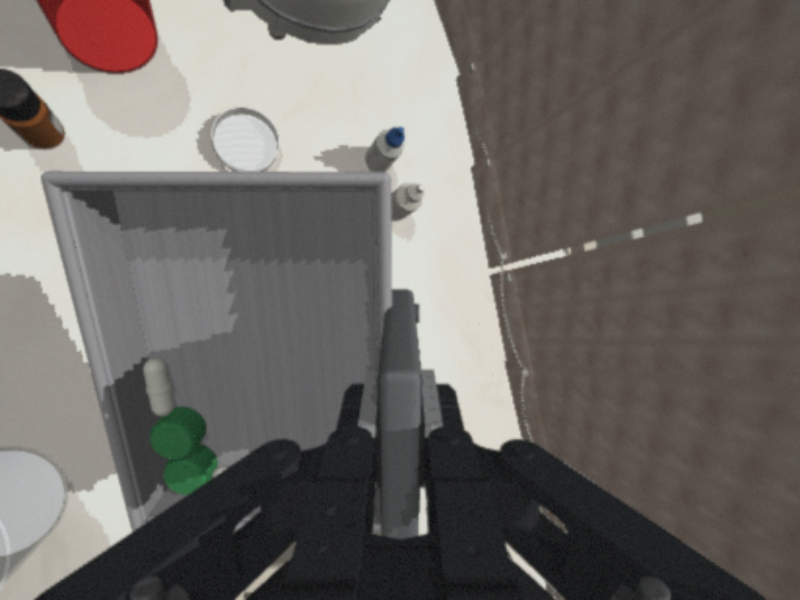

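Run:
```python
from h import *
for i in range(3):
    s=env.read_state();print(s['time'],s['eef_pos'].round(1),np.abs(s['qd']).max().round(4)); im=env.snapshot('top')
cv2.imwrite('pics/t6.png',cv2.resize(im,(800,600)))
```

```text
9.65 [593.5 185.4 249. ] 0.0025
9.7 [593.6 185.3 249. ] 0.0018
9.75 [593.5 185.4 249. ] 0.0033
```

View pics/t6.png

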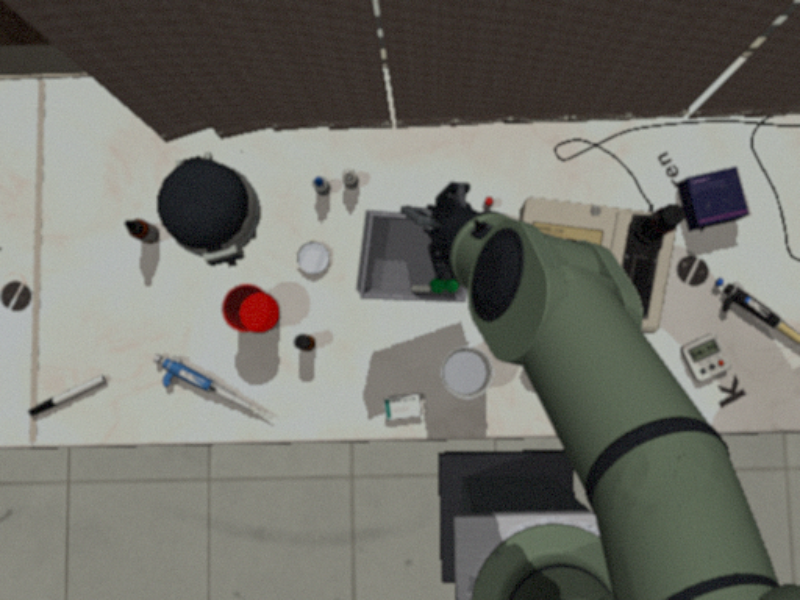

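View pics/scene_5.png

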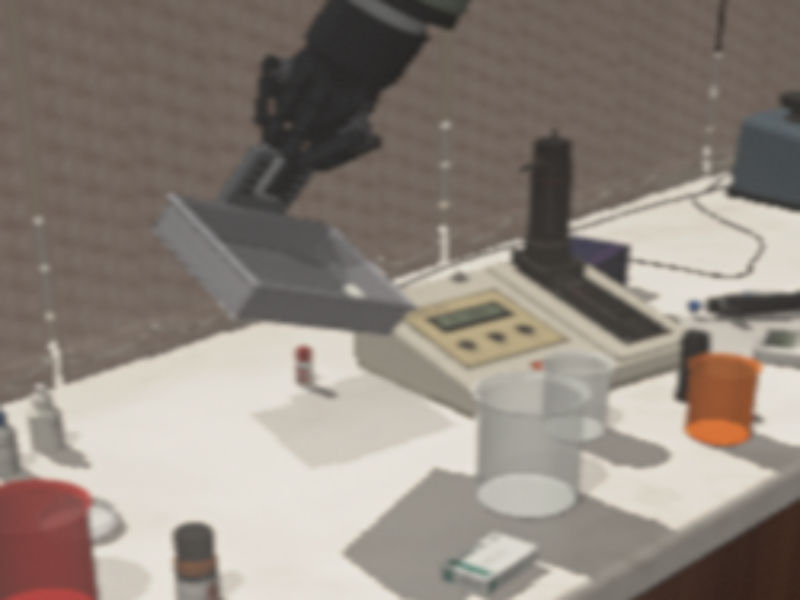

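The pictures show the arm at rest, the parts in the right-hand corner on the robot side, and the bystanders where they stood. I am handing the job in.

```bash
python3 -c "
from workcell import env
print(env.finish_job())"
```

```text
the job is handed in; nothing more can be done
None
```

I picked the tray up by its tab and tilted it towards its right-hand corner on the robot side. I rocked it once to bunch the parts closer, and handed it in while holding it like that.

**Which corner:** the wanted beaker is the smaller of the two clear ones, about 54 mm across, to the right of the tray. The others are a larger clear one, a red one and an orange one.

**Last checks:**
- **Tray:** it was at rest, tilted about 32° in total, with its lowest edge about 119 mm above the worktop. The grip was 90 N at about 11 mm opening, and the job had used about 9.8 s.
- **Caps:** I judge them to be about 17 mm and 35 mm from the corner, at the floor.
- **Stir bars:** one lies along the robot-side wall, centred about 58 mm from the corner. The other lies along the right-hand wall, roughly 35 mm away. They line up behind the caps, so the group is in that quarter of the tray but not tightly packed.
- **Bystanders:** the beakers, vials and dish look unmoved where they could be seen. The arm hid the small clear beaker in the last top view, but it stands unchanged in the scene view.

**Less certain:**
- In the wrist view the gripper hid the second stir bar, so its position comes from the scene view alone.
- The tray sits about 3 to 4 mm off my assumed grip position.
- The networks missed the bars in some views and gave some false hits, so I read the part positions from the pictures instead.

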